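# Hold a rechargeable pack home in the push-to-test dock of a battery tester

### The arm

A 7-joint arm with a two-finger parallel gripper is mounted at the origin on the work surface. World frame = base frame: x ahead of the robot, y to its left, z up, the work surface at z = 0. Lengths are in mm, angles in rad, forces in N, time in s.
With the tool pointing down it reaches from about 400 to 875 mm from the base axis. Payload 4.4 kg.
Tool frame: the origin (TCP) lies on the mounting face of the last link; the fingertips stand 173 mm ahead of it and the grasp point (between the pads) lies 155 mm ahead of it; z points along the fingers, y is the line along which they close (so a half turn about z gives the same grasp; the last joint's range is limited). The gripper opens to 85 mm and grips with 20 to 120 N. Pads are 22 mm wide; open, the fingers measure 114 mm over their backs; the gripper's body (76 mm by 85 mm) begins 54 mm behind the grasp point. The pads swing forward as they close: fully open they stand 13 mm farther back than shut.
Start: joints at [-1.415, 0.628, 0.038, 1.517, -0.027, 0.996, -0.02], TCP at [142.971, 634.094, 404.713] pointing down, gripper open.
Joint ranges: [-3.06, 3.06], [-0.37, 2.12], [-1.25, 1.32], [0.18, 2.47], [-1.1, 4.24], [0.23, 1.98], [-2.94, 2.94]. Speed limits (rad/s): [2.57, 2.57, 3.14, 3.14, 3.14, 3.14, 3.14].

### API

Orientations are given as [roll, pitch, yaw] about the fixed x, y, z axes, in that order (R = Rz(yaw) Ry(pitch) Rx(roll)).
In Python, from cell import * gives the robot as it stands. The module is installed in compiled form; this text tells all that it offers.
- The arm moves only by the tool jog_arm, never from a script. Its argument "steps" is a list of rows, each a list of 7 numbers: the opening, from -1 (shut) to 1 (fully open), so that 0 is half open, then the shift along the tool's x, y, z as a fraction of full scale, then the turn, a rotation vector about the tool's x, y, z as a fraction of full scale. A call has 1 to 10 rows; each row shifts and turns the commanded pose from where the row before left it, along the tool's axes as they then stand; what a row does not reach is not made up. Full scale, the value 1, is 500 mm for a shift and 2 rad for a turn. A row lasts 1/8 s, in which the tool goes at most 62.5 mm and 10.7 degrees, less where a joint would pass 70% of its speed; a pose out of reach is approached as far as the arm can. A call with a number of a shift or a turn outside -1 to 1 is refused whole. A call with a gripper value outside its range is refused whole. The fingers move at their own pace and stop on an object; the grip force is fixed at half the most. Time passes only in rows, so rows that do not move let the fingers close. It gives the time, the measured TCP pose, the force, the opening and the grip force at its end, in the units of the state.
- read_state(): the state, without advancing time (a new reading comes with each control period).
- get_image(name): name is "side" or "top"; returns a dict with "pixels" (480x640x3 uint8, red, green, blue), "depth" (480x640 float32, mm along the optical axis (not along the pixel's ray), 0 where there is no reading), "vertical_fov" (degrees; the focal length in pixels is half the picture's height over the tangent of half this angle, whatever the lens; pixels are square), "cx", "cy" (the principal point, pixels), "k1" (the pictures are not rectified: a ray, as slopes to the right and down, at radius r is drawn at 1 + k1 r^2 times it, then the intrinsics apply), "R" (3x3) and "t" (3): a world point X has camera coordinates R X + t. Camera axes: x right, y down, z forward; pixel columns grow to the right and rows downward; lengths in mm; the calibration is good to about 2 mm. A picture is of the moment at which its call begins.
- finish_job(): hands the job in; it is judged then, once.
The state is a dict: "clock": time; "qpos": joint angles; "qd": joint speeds; "tau": joint torques, N m; "eef_pos": TCP position; "tool_rot": TCP orientation; "force": force on the tool from outside, world axes, zero at the start; "torque": the same for the moment, N m; "width": finger opening in mm; "gripper_force": force on a finger pad.
Only numpy, scipy, OpenCV 4.12 (cv2) and the standard library are available. Lean on these libraries where they do the work, as an engineer would, in place of code of your own. Each camera call takes 0.05 s, during which the arm holds its last target. There are 200 camera calls.

### The job

Check the tall rechargeable pack on the bench tester: first turn the tester's selector to the two-dot mark and let go of it, then put the pack upright in the dock with its contact end towards the sprung plunger and push it in until it sits squarely against both steel stops. The dock has no latch, so finish while still holding the pack against the stops with a light, steady push, without ramming it, and leave everything else on the bench where it is.

Things in the scene. Friction and masses are not known exactly. Their poses are not given: they have to be found in the camera images.
- tester: Beige bench battery tester, base 200 mm (x) by 300 mm (y), fixed to the bench; origin: centre of its underside. Its x axis is the direction in which packs are pushed into the dock (roughly away from the robot), y left, z up. Right half: console 48 mm high with the selector, and a display hood 69 mm high along its far edge. Left half: the dock, on the line y = +80 mm.
- selector (a joint): Angle of the bar knob on the console, rad, growing clockwise seen from above. Four detents, marked with dark dots on a grey dial: one dot 0, two dots 0.524, three dots 1.047, four dots 1.571. Starts at 3 or 4 dots. A white line on the knob points at the mark. Let go within 0.12 rad of a place it snaps in; passing between places takes up to 0.1 N m. End stops 0.07 rad beyond the outer places.
- selector_grip (a point): Point on the black bar knob's vertical axis at mid-height of its bar, 68 mm above the bench. The bar is 46 mm long (point's x axis, pointing along the white line to the mark, on the far side of the knob), 13 mm thick (its y axis), from 56 to 82 mm above the bench. The axis is at x = -25, y = -75 mm of the tester.
- pack_center (a point): Centre (half-way up) of the loose tall pack to be tested: dark grey plastic box, 70 mm long (x), 40 wide (y), 58 high (z), 0.2 to 0.4 kg, standing on the bench left of the tester. Contact end (two brass strips; dark moulding on that edge of the top) at +x, white label on the end at -x. At the start +x points away from the robot within 0.7 rad. The other pack is flat, 24 mm high.
- pack_contacts (a point): Centre of the pack's contact end face, 35 mm along +x from the pack's centre; axes as the pack's.
- dock_home (a point): Fixed point where the pack's centre is when the pack is home on the stops, 45 mm above the bench; axes as the tester's (x = push direction). The pack stands on an aluminium lane, floor 16 mm above the bench, between two rails 44 mm apart, 8 mm high with bevelled tops, beginning 55 mm behind this point. Beside the lane nothing is higher than the rails for 65 mm either way, up to the stops.
- stop_mid (a point): Point midway between the faces of the two stops, 45 mm above the bench: the centre of the pack's contact end face is here when the pack is home; axes as the tester's.
- stops: The two steel stop posts, one on each side of the plunger: each 7 mm wide and 44 mm high, 33 mm apart centre to centre; their faces towards the robot are the hard stop for the pack's end face. The black block behind them is 70 mm high.
- plunger (a joint): How far the sprung contact plunger (nose 20 mm wide, 18 mm high, on the dock's axis, 45 mm above the bench) is pushed in, m: 0 when free, its nose 10 mm proud of the stop faces; 0.010 with the pack on the stops. The spring pushes back with 4 N at first touch, rising evenly to 9 N at 0.010, and throws the pack back if it is let go. Some 15 N holds it home.
- flat_pack: Other pack, dark grey, 74 by 62 mm, 24 mm high, loose; to be left alone. Origin at the centre of its underside.
- jar: Grease jar, yellow, 64 mm across, 75 mm high, right of the tester; left alone.
- driver: Screwdriver lying between the robot and the tester; left alone.
- spanner: Spanner lying right of the screwdriver; left alone.
- tin: Small open aluminium tin, 72 mm across, 35 mm high, left of the packs; left alone.
- meter: Black multimeter, 85 by 170 mm, 36 mm high, beyond the packs; left alone.
- cell_tray: White tray of upright bare cells, 70 by 90 mm, 70 mm high, nearer the robot than the packs; left alone.
- pack: The tall pack itself; origin at the centre of its underside, axes as for its centre. In the middle of each side is a moulded finger recess, 30 mm long, from 8 mm above the underside to the open top, leaving the pack 35 mm wide there; its end wall can be pushed on, and so can the -x end of the pack. On the lane the pack rubs: pressing it down there adds to the push needed.
- lane_entry (a point): Fixed point 22 mm behind home on the dock's axis, 45 mm above the bench, axes as the tester's: a pack lowered upright from above with its centre here stands on the lane between the rails, its end face 12 mm short of the free plunger and 22 mm short of the stops. The lane is open above and towards the robot, its floor ends 66 mm behind this point, and its last 30 mm has flared guides.
Mind the look-alikes: they are no part of the job. Leave any pink or turquoise look-alike of the pack alone.

How it is judged (in metres and radians):
On the way, in this order (a step that is already met when the one before it is completed fails the run):
1. the selector stands at the two-dot mark, let go, before the pack touches the plunger (value of joint selector between 0.4 and 0.65 rad and contact force between the fingers and tester below 0.1 N and value of joint plunger below 0.001 m), for 0.2 s.
2. the pack is pushed home, upright, contacts first, against the stops (value of joint plunger above 0.0085 m and distance between pack_contacts and stop_mid below 0.006 m and angle between the x axis of pack_center and the x axis of dock_home, either way round below 0.08 rad and angle between pack_center's own z axis and vertical below 0.08 rad and contact force between pack and stops above 0.2 N and contact force between the fingers and pack above 2 N), for 0.3 s.
At the end, for the whole second after the job is handed in: Fingers hold or push the pack (over 2 N), still and upright in the dock, contacts first, square within 0.08 rad, on the stops with over 0.2 N; contact face within 6 mm of the point between the stops, plunger in over 8.5 mm; nothing else wedges it; selector at two dots (0.40 to 0.65 rad) (all of step 2 and value of joint selector between 0.4 and 0.65 rad and linear speed of pack below 0.01 m/s and contact force between each of flat_pack, jar, driver, spanner, tin, meter, cell_tray and pack below 0.1 N); the arm keeps its last pose, push and grip.
It fails at once if the pack is rammed: more than 40 N on the stops (contact force between pack and stops above 40 N).
It fails at once if another thing on the bench is moved more than 30 mm (distance of any of flat_pack, jar, driver, spanner, tin, meter, cell_tray from where it was at the start of the episode above 0.03 m).
It also fails if it takes over 61 s, if anything falls off the work surface, if the arm or the gripper's body presses on something with over 40 N, if the wrist force passes 120 N, or if a joint passes its speed limit or range.

## Working session

There is one attempt and no reset: what is moved stays moved. The work goes in short steps, Python scripts to look and compute and a tool call to move; the robot and the scene stay as the last step left them, time stands still between calls to the robot, and variables do not carry over. Pictures are saved under pics/ and viewed, at most 10 in all, crops included, and the job is handed in when it is done.

Besides the shell and the picture viewer there is one more tool, called after "Call:" as name(argument=value, ...) on one line, values as JSON. jog_arm: Moves the arm, as the interface text tells. Shift numbers are shares of 500 mm and turn numbers shares of 2 rad, none past 1 either way. Its arguments: {"type":"object","properties":{"steps":{"type":"array"}},"required":["steps"]}

```bash
mkdir -p pics; cat > h.py <<'E'
from cell import *
import numpy as np, cv2
def cam(n):
    g=get_image(n); f=240/np.tan(np.radians(g["vertical_fov"])/2)
    K=np.array([[f,0,g["cx"]],[0,f,g["cy"]],[0,0,1.]]); return g,K
def rays(g,K,uv):
    # k1 applied as r*(1+k1 r^2)
    return cv2.undistortPoints(np.array(uv,float).reshape(-1,1,2),K,np.array([g["k1"],0,0,0,0.])).reshape(-1,2)
def on_plane(g,K,uv,z):
    R=np.array(g["R"]);t=np.array(g["t"]);d=np.c_[rays(g,K,uv),np.ones(len(uv))]@R; c=-R.T@t
    return c+d*((z-c[2])/d[:,2])[:,None]
def cloud(g,K):
    v,u=np.mgrid[0:480,0:640]; uv=np.c_[u.ravel(),v.ravel()]
    n=np.c_[rays(g,K,uv),np.ones(len(uv))]*g["depth"].ravel()[:,None]
    return ((n-np.array(g["t"]))@np.array(g["R"])).reshape(480,640,3)
E
python3 - <<'E'
from h import *
for n in("top","side"):
    g,K=cam(n); cv2.imwrite(f"pics/{n}0.png",g["pixels"][:,:,::-1]); R=np.array(g["R"]);print(n,K[0,0],g["k1"],-R.T@np.array(g["t"]),R.round(2).tolist())
    np.savez(f"{n}0.npz",**g)
print(read_state())
E
```

```text
top 522.9023072258001 -0.03767492132666819 [ 381.29946591  -21.7729268  1423.10916927] [[-0.0, -1.0, -0.01], [-0.99, 0.01, -0.11], [0.11, 0.01, -0.99]]
side 609.5483013970888 0.05329933084409475 [  90.58402765 -911.01683321  864.69789021] [[0.91, -0.41, 0.01], [-0.25, -0.57, -0.78], [0.33, 0.71, -0.62]]
{'clock': 0.1, 'qpos': array([-1.41481561,  0.62924543,  0.03845758,  1.51828267, -0.02703631,
        0.99628481, -0.01998478]), 'qd': array([ 3.08101681e-05, -1.55758869e-03, -2.56205943e-05, -2.46781106e-03,
        6.45840111e-04,  6.28549433e-04, -1.62087730e-04]), 'tau': array([ 2.85441347e-03, -5.64540982e+01,  1.23042226e+00, -1.93978429e+01,
        1.12351414e-02,  5.30823876e-03,  5.47923818e-06]), 'eef_pos': array([142.88816516, 633.82615974, 403.8816354 ]), 'tool_rot': array([-3.13989027e+00, -5.99183309e-06,  2.91979670e+00]), 'force': array([ 0.01522   , -0.0170498 , -0.71886359]), 'torque': array([-0.02155404,  0.00270944, -0.00309707]), 'gripper_force': 0.0, 'width': 85.44846038858651}
```

View pics/top0.png

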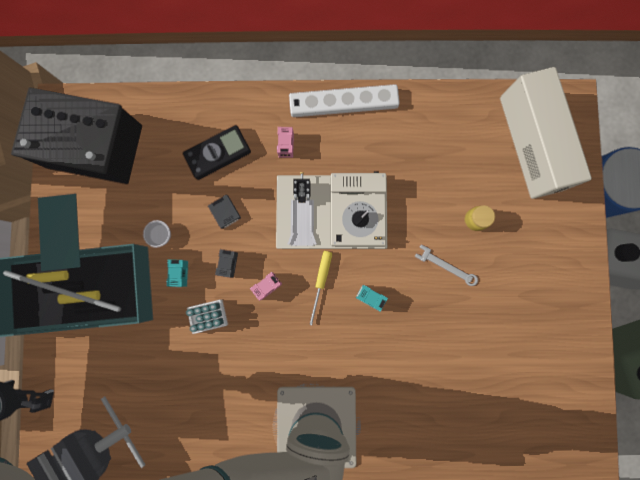

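View pics/side0.png

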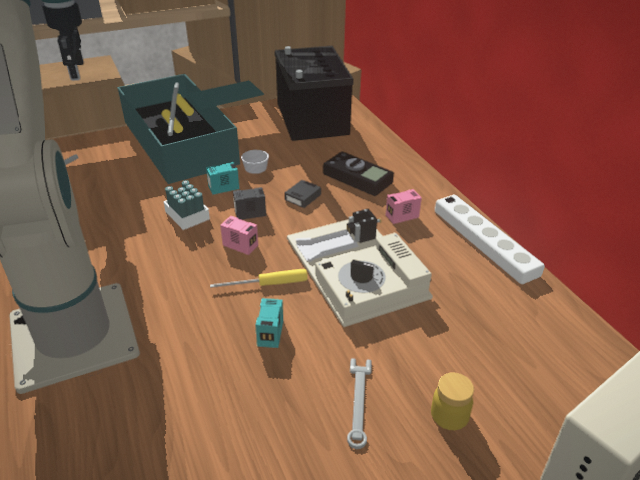

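The scene shows the tall dark pack at top (227,263) / side (250,203). Things it could be confused with:
- flat pack: top (224,212)
- turquoise look-alikes: top (177,273) and (372,298)
- pink look-alikes: top (265,286) and (285,141)

I choose (227,263): it is dark grey and tall. The tester is at top (331,212), with the knob at (360,218). Next I check the choice in one close crop and measure.

```bash
python3 - <<'E'
from h import *
g=dict(np.load("top0.npz")); f=240/np.tan(np.radians(g["vertical_fov"])/2);K=np.array([[f,0,g["cx"]],[0,f,g["cy"]],[0,0,1.]])
P=cloud(g,K); p=g["pixels"][:,:,::-1]
a=cv2.resize(p[240:290,200:260],(400,333),interpolation=cv2.INTER_CUBIC); b=cv2.resize(p[168:254,270:392],(400,282),interpolation=cv2.INTER_CUBIC)
s=np.load("side0.npz")["pixels"][:,:,::-1]; c=cv2.resize(s[180:230,220:280],(400,333),interpolation=cv2.INTER_CUBIC); d=cv2.resize(s[200:320,290:430],(400,333)[:2],interpolation=cv2.INTER_CUBIC)
b=cv2.copyMakeBorder(b,0,51,0,0,cv2.BORDER_CONSTANT)
im=np.vstack([np.hstack([a,b]),np.hstack([c,d])]); im=cv2.resize(im,(800,600)); cv2.imwrite("pics/crop1.png",im)
def rect(m,z,name):
    n,l,st,ce=cv2.connectedComponentsWithStats(m.astype(np.uint8)); i=1+np.argmax(st[1:,4]); m=l==i
    cs,_=cv2.findContours(m.astype(np.uint8),0,2); c=max(cs,key=len).reshape(-1,2)
    w=on_plane(g,K,c,z)[:,:2].astype(np.float32); r=cv2.minAreaRect(w); print(name,m.sum(),r, cv2.boxPoints(r).round().tolist(), 'zmed',np.median(P[m][:,2]))
Z=P[:,:,2]
win=np.zeros((480,640),bool);win[245:282,212:243]=1
rect(win&(Z>45)&(Z<75),58,"pack")
w2=np.zeros((480,640),bool);w2[190:232,205:243]=1
rect(w2&(Z>14)&(Z<35),24,"flat")
w3=np.zeros((480,640),bool);w3[165:255,270:392]=1
rect(w3&(Z>38)&(Z<53),48,"console")
rect(w3&(Z>60)&(Z<75),69,"hood")
rect(w3&(Z>10),30,"tester")
rect((np.mgrid[0:480,0:640][1]<328)&w3&(Z>10)&(Z<30),16,"dockhalf")
for r,c in [(263,227),(212,224),(218,360),(240,350),(220,303),(185,302),(240,285)]: print((c,r),P[r,c].round(1),p[r,c])
E
```

```text
pack 415 ((430.9115905761719, 234.38510131835938), (42.902801513671875, 69.85074615478516), 80.59507751464844) [[393.0, 219.0], [462.0, 208.0], [469.0, 250.0], [400.0, 261.0]] zmed 59.05956022466551
flat 637 ((572.3206787109375, 246.47171020507812), (76.61349487304688, 62.60879898071289), 30.836326599121094) [[523.0, 254.0], [555.0, 200.0], [621.0, 239.0], [589.0, 293.0]] zmed 25.010890489916207
console 2230 ((546.899658203125, -115.60167694091797), (143.5902557373047, 141.36721801757812), 89.6713638305664) [[476.0, -187.0], [617.0, -188.0], [618.0, -44.0], [477.0, -43.0]] zmed 49.36422355751282
hood 1012 ((637.9696655273438, -115.26305389404297), (142.1321258544922, 53.33388900756836), 89.66163635253906) [[611.0, -186.0], [664.0, -186.0], [665.0, -44.0], [612.0, -44.0]] zmed 70.1950701116943
tester 8100 ((575.5711669921875, -44.2791748046875), (300.48443603515625, 206.13165283203125), 89.70919036865234) [[472.0, -194.0], [678.0, -195.0], [679.0, 105.0], [473.0, 106.0]] zmed 46.19010551453163
dockhalf 3268 ((572.4598388671875, 36.76236343383789), (140.94195556640625, 197.4117431640625), 89.64057159423828) [[473.0, -33.0], [671.0, -34.0], [672.0, 107.0], [474.0, 108.0]] zmed 16.283807871397876
(227, 263) [430.1 228.6  59.3] [81 79 78]
(224, 212) [569.2 245.2  23.4] [79 77 76]
(360, 218) [ 543.8 -118.3   81.1] [38 37 38]
(350, 240) [489.5 -93.5  49.4] [179 193 199]
(303, 220) [547.   31.5  16.7] [196 193 195]
(302, 185) [636.7  32.7  51.7] [108 108 108]
(285, 240) [493.2  80.4  13.2] [180 194 199]
```

View pics/crop1.png

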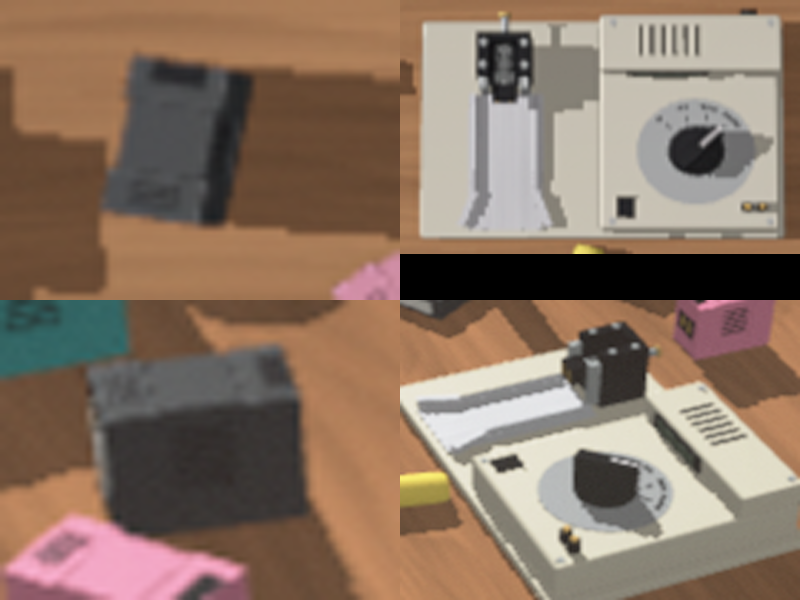

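The crop confirms the choice: it is tall and dark grey, the contact moulding is at the far edge, and the label is on the near end. The knob line points at the rightmost (four-dot) mark, so it needs -60° to reach two dots. I'll refine the knob, lane and block positions and plan the approach.

```bash
cat >> h.py <<'E'
def load(n):
    g=dict(np.load(n)); f=240/np.tan(np.radians(g["vertical_fov"])/2);return g,np.array([[f,0,g["cx"]],[0,f,g["cy"]],[0,0,1.]])
def plan(x,y,z,yaw):
    """TCP target; prints tool-axis shift (fraction) & z turn still needed, and tilt"""
    from scipy.spatial.transform import Rotation as Ro
    s=read_state();R=Ro.from_euler("xyz",s["tool_rot"]);T=Ro.from_euler("xyz",[np.pi,0,yaw])
    d=R.inv().apply(np.array([x,y,z])-s["eef_pos"])/500; r=(R.inv()*T).as_rotvec()/2
    print("clk",round(s["clock"],2),"pos",s["eef_pos"].round(1),"rot",s["tool_rot"].round(3),"q",s["qpos"].round(2),"F",s["force"].round(1),"w",round(s["width"],1))
    print("shift",d.round(4),"turn",r.round(4),"rows>=",np.linalg.norm(d)*8, np.linalg.norm(r)/.093)
E
python3 - <<'E'
from h import *
g,K=load("top0.npz");P=cloud(g,K);Z=P[:,:,2]
def reg(x0,x1,y0,y1,z0,z1):return (P[:,:,0]>x0)&(P[:,:,0]<x1)&(P[:,:,1]>y0)&(P[:,:,1]<y1)&(Z>z0)&(Z<z1)
def rect(m,z,n):
    c,_=cv2.findContours(m.astype(np.uint8),0,1);c=max(c,key=len).reshape(-1,2);print(n,m.sum(),cv2.minAreaRect(on_plane(g,K,c,z)[:,:2].astype(np.float32)))
rect(reg(500,600,-170,-70,77,90),82,"knobbar")
rect(reg(600,680,0,70,60,90),70,"block")
px=g["pixels"].astype(int)
w=reg(510,600,0,70,5,40)&(px.min(2)>160)&(px.max(2)-px.min(2)<12); rect(w,16,"lane floor")
for r in (205,212,220):
    print(r,[tuple(px[r,c]) [0] for c in range(290,316)],on_plane(g,K,[[290,r],[315,r]],20)[:,1])
# grey dial
d=reg(480,620,-190,-50,44,60)&(px.max(2)-px.min(2)<10)&(px.max(2)>100);rect(d,49,"dial")
# white line
h=reg(500,600,-170,-70,60,95)&(px.min(2)>110);print("line",P[h].mean(0))
plan(400,420,400,2.356);plan(547,-118,300,2.356)
E
```

```text
knobbar 88 ((545.688720703125, -120.20572662353516), (10.965086936950684, 46.03160095214844), 44.66798400878906)
block 190 ((626.7767944335938, 34.637611389160156), (42.096675872802734, 50.590911865234375), 89.85778045654297)
lane floor 534 ((555.427734375, 27.48586654663086), (40.5610466003418, 87.66073608398438), 89.99369049072266)
205 [np.int64(198), np.int64(196), np.int64(201), np.int64(131), np.int64(127), np.int64(131), np.int64(138), np.int64(194), np.int64(198), np.int64(198), np.int64(199), np.int64(196), np.int64(197), np.int64(195), np.int64(196), np.int64(198), np.int64(196), np.int64(194), np.int64(195), np.int64(184), np.int64(191), np.int64(165), np.int64(132), np.int64(132), np.int64(134), np.int64(134)] [66.55957347 -1.24764889]
212 [np.int64(198), np.int64(195), np.int64(200), np.int64(133), np.int64(127), np.int64(130), np.int64(139), np.int64(194), np.int64(197), np.int64(196), np.int64(197), np.int64(195), np.int64(196), np.int64(195), np.int64(195), np.int64(197), np.int64(195), np.int64(193), np.int64(193), np.int64(196), np.int64(207), np.int64(177), np.int64
[... 444 characters left out ...]
p.int64(134), np.int64(133)] [66.50404677 -1.09220379]
dial 761 ((545.4803466796875, -120.00963592529297), (93.31790161132812, 93.09309387207031), 62.7668571472168)
line [ 554.94857886 -127.02493071   81.33395691]
clk 0.1 pos [142.9 633.8 403.9] rot [-3.14 -0.    2.92] q [-1.41  0.63  0.04  1.52 -0.03  1.   -0.02] F [ 0.  -0.  -0.7] w 85.4
shift [-0.5957 -0.304   0.0083] turn [-8.000e-04  2.000e-04  2.819e-01] rows>= 5.350874364048669 3.031178534351465
clk 0.1 pos [142.9 633.8 403.9] rot [-3.14 -0.    2.92] q [-1.41  0.63  0.04  1.52 -0.03  1.   -0.02] F [ 0.  -0.  -0.7] w 85.4
shift [-1.1192 -1.2887  0.21  ] turn [-8.000e-04  2.000e-04  2.819e-01] rows>= 13.757584380507192 3.031178534351465
```

Call:
jog_arm(steps=[[1,-0.1,-0.05,0,0,0,0],[1,-0.1,-0.05,0,0,0,0],[1,-0.1,-0.05,0,0,0,0],[1,-0.1,-0.05,0,0,0,0],[1,-0.1,-0.05,0,0,0,0],[1,-0.1,-0.05,0,0,0,0],[1,0,0,0,0,0,0.07],[1,0,0,0,0,0,0.07],[1,0,0,0,0,0,0.07],[1,0,0,0,0,0,0.07]])

```text
clock: 1.35
eef_pos: [402.5, 421.6, 404.3]
tool_rot: [-3.141, -0.0, 2.355]
force: [0.4, -0.5, 0.3]
width: 85.4
gripper_force: 0.0
```

```bash
python3 -c "
from h import *
plan(545.6,-120.1,300,2.351)"
```

```text
clk 1.35 pos [402.5 421.6 404.3] rot [-3.141 -0.     2.355] q [-0.98  0.54  0.2   1.71 -0.13  0.9   0.05] F [ 0.4 -0.5  0.3] w 85.4
shift [-0.9691 -0.5624  0.2091] turn [-0.0005 -0.      0.002 ] rows>= 9.11816658073196 0.022271072943979092
```

Call:
jog_arm(steps=[[1,-0.097,-0.056,0.02,0,0,0],[1,-0.097,-0.056,0.02,0,0,0],[1,-0.097,-0.056,0.02,0,0,0],[1,-0.097,-0.056,0.02,0,0,0],[1,-0.097,-0.056,0.02,0,0,0],[1,-0.097,-0.056,0.02,0,0,0],[1,-0.097,-0.056,0.02,0,0,0],[1,-0.097,-0.056,0.02,0,0,0],[1,-0.097,-0.056,0.02,0,0,0],[1,-0.097,-0.056,0.02,0,0,0]])

```text
clock: 2.6
eef_pos: [549.7, -120.3, 304.1]
tool_rot: [-3.142, -0.001, 2.36]
force: [0.4, 0.8, -0.1]
width: 85.3
gripper_force: 0.0
```

```bash
python3 -c "
from h import *
plan(545.6,-120.1,230,2.351)
g,K=cam('side');cv2.imwrite('pics/s1.png',g['pixels'][150:390,220:540,::-1])"
```

```text
clk 2.6 pos [ 549.7 -120.3  304.1] rot [-3.142e+00 -1.000e-03  2.360e+00] q [ 0.08  0.64  0.13  1.86 -0.13  0.65  1.08] F [ 0.4  0.8 -0.1] w 85.3
shift [ 0.0061 -0.0055  0.1481] turn [-0.     -0.0003  0.0044] rows>= 1.1868857141793616 0.04779569677757094
```

View pics/s1.png

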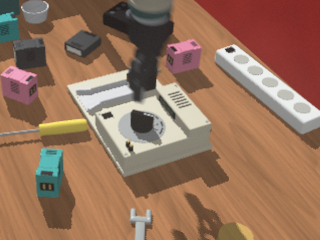

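The gripper is directly above the knob (crop ~(140,115)), with the fingers open across the bar. I descend, close and turn.

Call:
jog_arm(steps=[[1,0.006,-0.005,0,0,0,0.004],[1,0,0,0.05,0,0,0],[1,0,0,0.05,0,0,0],[1,0,0,0.048,0,0,0],[1,0,0,0,0,0,0]])

```text
clock: 3.28
eef_pos: [544.6, -116.3, 229.3]
tool_rot: [-3.14, -0.004, 2.354]
force: [-0.2, 0.5, -0.3]
width: 85.5
gripper_force: 0.0
```

```bash
python3 -c "
from h import *
plan(545.6,-120.1,230,2.351)"
```

```text
clk 3.27 pos [ 544.6 -116.3  229.3] rot [-3.14  -0.004  2.354] q [ 0.1   0.75  0.1   1.92 -0.15  0.48  1.09] F [-0.2  0.5 -0.3] w 85.5
shift [-0.0068 -0.004  -0.0013] turn [-0.0009 -0.0021  0.0015] rows>= 0.0636234267346345 0.0296738544891506
```

Call:
jog_arm(steps=[[1,-0.007,-0.004,-0.002,0,-0.002,0.001],[-1,0,0,0,0,0,0],[-1,0,0,0,0,0,0],[-1,0,0,0,0,0,0],[-1,0,0,0,0,0,0],[-1,0,0,0,0,0,0],[-1,0,0,0,0,0,0],[-1,0,0,0,0,0,0],[-1,0,0,0,0,0,0]])

```text
clock: 4.4
eef_pos: [547.4, -121.4, 232.1]
tool_rot: [3.14, 0.005, 2.351]
force: [2.5, 3.9, 6.0]
width: 11.6
gripper_force: 60.9
```

Call:
jog_arm(steps=[[-1,0,0,0,0,0,-0.075],[-1,0,0,0,0,0,-0.075],[-1,0,0,0,0,0,-0.075],[-1,0,0,0,0,0,-0.075],[-1,0,0,0,0,0,-0.075],[-1,0,0,0,0,0,-0.075],[-1,0,0,0,0,0,-0.075],[-1,0,0,0,0,0,0],[-1,0,0,0,0,0,0]])

```text
clock: 5.52
eef_pos: [548.3, -118.0, 232.2]
tool_rot: [3.141, 0.008, -2.88]
force: [3.0, 11.2, 5.5]
width: 11.8
gripper_force: 61.1
```

```bash
python3 -c "
from h import *
plan(545.6,-120.1,230,3.398);print(read_state()['torque'])"
```

```text
clk 5.53 pos [ 548.3 -118.   232.2] rot [ 3.141  0.008 -2.88 ] q [ 0.27  0.75 -0.17  1.9   0.23  0.5   1.78] F [ 3.  11.2  5.5] w 11.8
shift [ 0.0063 -0.0027  0.0043] turn [0.0004 0.0039 0.0027] rows>= 0.06438257848080901 0.05101114938396412
[ 2.50800233 -0.66084618 -0.02664857]
```

Yaw -2.880 (= 3.403) puts the knob at two dots. I open, rise and look.

Call:
jog_arm(steps=[[1,0,0,0,0,0,0],[1,0,0,0,0,0,0],[1,0,0,0,0,0,0],[1,0,0,0,0,0,0],[1,0,0,0,0,0,0],[1,0,0,-0.05,0,0,0],[1,0,0,-0.1,0,0,0],[1,0,0,-0.1,0,0,0],[1,0,0,-0.1,0,0,0],[1,0,0,0,0,0,0]])

```text
clock: 6.78
eef_pos: [547.3, -121.8, 410.9]
tool_rot: [-3.134, 0.01, -2.884]
force: [0.3, -1.2, -0.3]
width: 85.3
gripper_force: 0.0
```

```bash
python3 -c "
from h import *
plan(431,235.5,400,2.984)"
```

```text
clk 6.78 pos [ 547.3 -121.8  410.9] rot [-3.134  0.01  -2.884] q [ 0.33  0.5  -0.24  1.76  0.15  0.89  1.85] F [ 0.3 -1.2 -0.3] w 85.3
shift [0.0429 0.7505 0.0158] turn [-0.0026  0.0056  0.2078] rows>= 6.014855877199516 2.2349114046994543
```

Call:
jog_arm(steps=[[1,0.006,0.107,0,0,0,0],[1,0.006,0.107,0,0,0,0],[1,0.006,0.107,0,0,0,0],[1,0.006,0.107,0,0,0,0],[1,0.006,0.107,0,0,0,0],[1,0.006,0.107,0,0,0,0],[1,0.006,0.107,0.015,0,0,0],[1,0,0,0,0,0.003,0.07],[1,0,0,0,0,0.002,0.07],[1,0,0,0,0,0,0.068]])

```text
clock: 8.02
eef_pos: [429.9, 234.9, 396.8]
tool_rot: [-3.135, -0.008, 2.98]
force: [0.5, -0.6, -0.1]
width: 85.7
gripper_force: 0.0
```

```bash
python3 - <<'E'
from h import *
g,K=cam("top");np.savez("top1.npz",**g);P=cloud(g,K);px=g["pixels"].astype(int)
def reg(x0,x1,y0,y1,z0,z1):return (P[:,:,0]>x0)&(P[:,:,0]<x1)&(P[:,:,1]>y0)&(P[:,:,1]<y1)&(P[:,:,2]>z0)&(P[:,:,2]<z1)
m=reg(500,600,-170,-70,77,90);c,_=cv2.findContours(m.astype(np.uint8),0,1);c=max(c,key=len).reshape(-1,2);print("bar",cv2.minAreaRect(on_plane(g,K,c,82)[:,:2].astype(np.float32)))
h=reg(500,600,-170,-70,60,95)&(px.min(2)>110);print("line",P[h].mean(0))
plan(431,235.5,220,2.984)
s,K2=cam("side");a=cv2.resize(s["pixels"][110:260,140:340,::-1],(400,300));b=cv2.resize(g["pixels"][168:254,270:385,::-1],(400,300))
cv2.imwrite("pics/c2.png",np.hstack([a,b]))
E
```

```text
bar ((545.8012084960938, -119.80552673339844), (45.96692657470703, 13.185033798217773), 14.447976112365723)
line [ 559.8503489  -116.38370708   82.81471473]
clk 8.07 pos [429.9 234.9 396.9] rot [-3.135 -0.008  2.976] q [-0.43  0.42 -0.17  1.95  0.1   0.79  0.74] F [-0.9 -0.5 -0.2] w 85.5
shift [-0.0047  0.004   0.3537] turn [-0.0033 -0.0038 -0.0042] rows>= 2.8304140355416982 0.0704811973434049
```

View pics/c2.png

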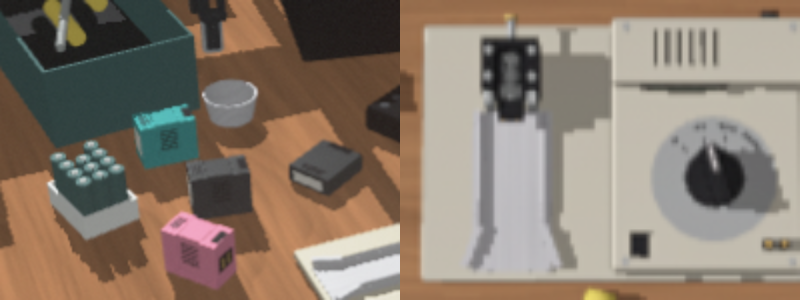

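The knob now points at two dots (bar at 14.4°, dots visible at its tip). The pack, at crop (220,185), is undisturbed. I correct and descend.

Call:
jog_arm(steps=[[1,-0.004,0.004,0.05,-0.003,-0.004,-0.004],[1,0,0,0.07,0,0,0],[1,0,0,0.07,0,0,0],[1,0,0,0.07,0,0,0],[1,0,0,0.04,0,0,0],[1,0,0,0,0,0,0]])

```text
clock: 8.88
eef_pos: [431.8, 236.2, 246.2]
tool_rot: [-3.14, -0.002, 2.994]
force: [0.0, 0.6, 0.7]
width: 85.4
gripper_force: 0.0
```

```bash
python3 -c "
from h import *
plan(431,235.5,188,2.984)"
```

```text
clk 8.88 pos [431.8 236.2 246.2] rot [-3.140e+00 -2.000e-03  2.994e+00] q [-0.48  0.67 -0.11  2.08  0.18  0.41  0.69] F [0.  0.6 0.7] w 85.4
shift [ 0.0013 -0.0014  0.1164] turn [-0.0009 -0.0009  0.005 ] rows>= 0.9315836033671313 0.055033117709602015
```

Call:
jog_arm(steps=[[1,0.001,-0.001,0.04,0,0,0.004],[1,0,0,0.04,0,0,0],[1,0,0,0.036,0,0,0],[1,0,0,0,0,0,0],[-1,0,0,0,0,0,0],[-1,0,0,0,0,0,0],[-1,0,0,0,0,0,0],[-1,0,0,0,0,0,0],[-1,0,0,0,0,0,0],[-1,0,0,0,0,0,0]])

```text
clock: 10.12
eef_pos: [432.4, 236.4, 190.7]
tool_rot: [3.14, 0.003, 2.984]
force: [-0.1, 0.1, 5.7]
width: 34.3
gripper_force: 59.9
```

```bash
python3 -c "
from h import *
plan(431,235.5,188,2.984)"
```

```text
clk 10.12 pos [432.4 236.4 190.7] rot [3.140e+00 3.000e-03 2.984e+00] q [-0.51  0.77 -0.08  2.1   0.2   0.27  0.66] F [-0.1  0.1  5.7] w 34.3
shift [ 0.0025 -0.0023  0.0053] turn [ 0.0008  0.0014 -0.0001] rows>= 0.05028061949072813 0.01705276358165375
```

The grasp is good: width 34.3 mm matches the recess. I lift, square it to the dock and carry it over.

Call:
jog_arm(steps=[[-1,0,0,-0.04,0,0,0],[-1,0,0,-0.07,0,0,0],[-1,0,0,-0.07,0,0,0],[-1,0,0,-0.06,0,0,0],[-1,0,0,0,0,0,-0.038],[-1,0,0,0,0,0,-0.038],[-1,0,0,0,0,0,0]])

```text
clock: 11.0
eef_pos: [431.6, 235.9, 309.7]
tool_rot: [3.141, 0.001, 3.135]
force: [0.7, 0.1, -3.8]
width: 34.5
gripper_force: 60.6
```

```bash
python3 -c "
from h import *
plan(540,34.8,305,3.1365)"
```

```text
clk 11.0 pos [431.6 235.9 309.7] rot [3.141e+00 1.000e-03 3.135e+00] q [-0.42  0.56 -0.2   2.04  0.2   0.56  0.81] F [ 0.7  0.1 -3.8] w 34.5
shift [-0.2194 -0.4007  0.0096] turn [ 0.0001  0.0005 -0.0007] rows>= 3.655290101705709 0.009733899465844357
```

Call:
jog_arm(steps=[[-1,-0.036,-0.066,0,0,0,0],[-1,-0.037,-0.067,0,0,0,0],[-1,-0.037,-0.067,0,0,0,0],[-1,-0.037,-0.067,0,0,0,0],[-1,-0.036,-0.067,0,0,0,0],[-1,-0.036,-0.067,0.01,0,0,0],[-1,0,0,0,0,0,0],[-1,0,0,0,0,0,0]])

```text
clock: 12.0
eef_pos: [539.8, 35.4, 304.5]
tool_rot: [3.141, 0.0, 3.135]
force: [-0.1, 0.6, -2.9]
width: 34.2
gripper_force: 60.8
```

```bash
python3 - <<'E'
from h import *
plan(540,34.8,250,3.1365)
s,K2=cam("side");g,K=cam("top");a=cv2.resize(s["pixels"][120:300,260:460,::-1],(400,360));b=cv2.resize(g["pixels"][150:258,260:380,::-1],(400,360))
cv2.imwrite("pics/c3.png",np.hstack([a,b]))
E
```

```text
clk 12.0 pos [539.8  35.4 304.5] rot [3.141 0.    3.135] q [ 0.04  0.62 -0.24  1.91  0.23  0.63  1.22] F [-0.1  0.6 -2.9] w 34.2
shift [-0.0004 -0.0014  0.109 ] turn [ 0.0005  0.0002 -0.0008] rows>= 0.8722959992431029 0.010192362987314511
```

View pics/c3.png

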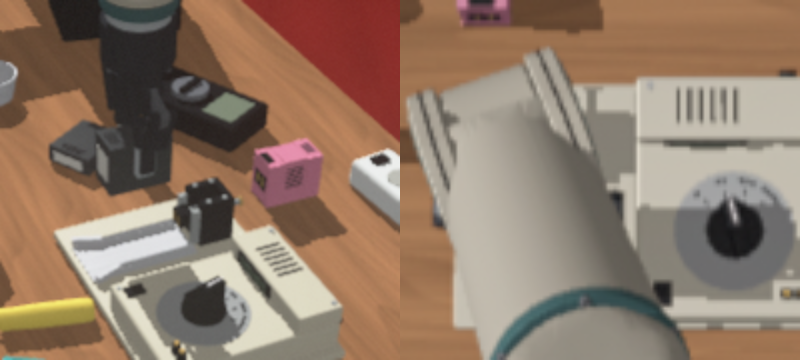

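The pack hangs upright over the lane (crop (135,155) above (130,245)). I lower it in stages.

Call:
jog_arm(steps=[[-1,0,-0.001,0.05,0,0,0],[-1,0,0,0.05,0,0,0],[-1,0,0,0.04,0,0,0],[-1,0,0,0.02,0,0,0],[-1,0,0,0,0,0,0],[-1,0,0,0,0,0,0]])

```text
clock: 12.85
eef_pos: [540.7, 34.9, 225.6]
tool_rot: [3.141, 0.003, 3.136]
force: [-0.1, -0.2, -2.9]
width: 34.7
gripper_force: 60.8
```

```bash
python3 - <<'E'
from h import *
plan(540,34.8,208,3.1365)
s,K2=cam("side");cv2.imwrite("pics/c4.png",cv2.resize(s["pixels"][170:290,270:430,::-1],(800,600),interpolation=cv2.INTER_CUBIC))
E
```

```text
clk 12.85 pos [540.7  34.9 225.6] rot [3.141e+00 3.000e-03 3.136e+00] q [ 0.    0.75 -0.18  1.96  0.28  0.46  1.18] F [-0.1 -0.2 -2.9] w 34.7
shift [ 0.0015 -0.0003  0.0352] turn [ 0.0004  0.0015 -0.0002] rows>= 0.28220845752565704 0.017073275801071496
```

View pics/c4.png

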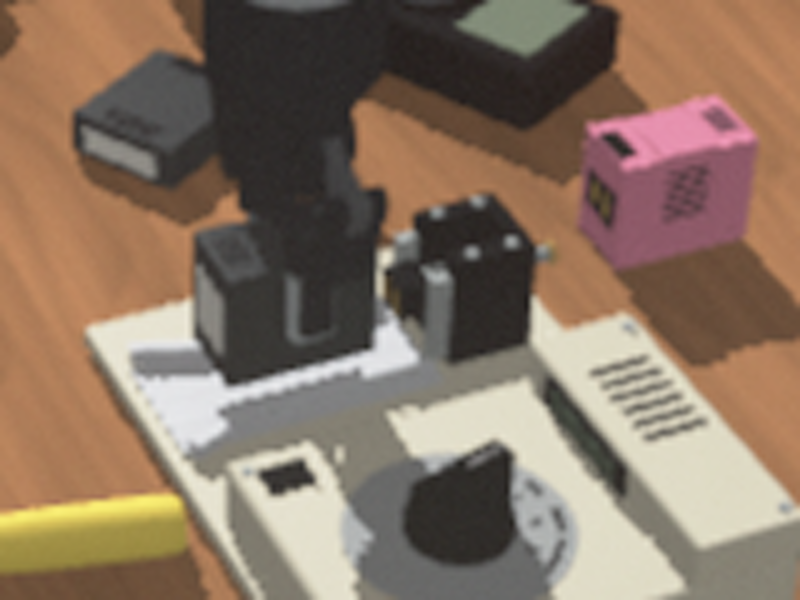

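The pack hangs just above the lane between the rails (its bottom edge (225,380)–(375,345)), clear of the plunger nose at about (395,285). I back off 3 mm and lower to the floor.

Call:
jog_arm(steps=[[-1,0.007,0,0.01,0,0.001,0],[-1,0,0,0.01,0,0,0],[-1,0,0,0.01,0,0,0],[-1,0,0,0.006,0,0,0],[-1,0,0,0,0,0,0],[-1,0,0,0,0,0,0]])

```text
clock: 13.65
eef_pos: [537.0, 34.8, 206.8]
tool_rot: [3.141, -0.0, 3.136]
force: [-0.6, 1.7, -2.0]
width: 34.1
gripper_force: 60.9
```

Call:
jog_arm(steps=[[-1,-0.008,0,0,0,0,0],[-1,-0.008,0,0,0,0,0],[-1,-0.008,0,0,0,0,0],[-1,-0.006,0,0,0,0,0],[-1,0,0,0,0,0,0],[-1,0,0,0,0,0,0]])

```text
clock: 14.4
eef_pos: [552.4, 34.6, 206.8]
tool_rot: [3.141, 0.001, 3.136]
force: [0.7, 1.7, -2.7]
width: 34.5
gripper_force: 60.9
```

Call:
jog_arm(steps=[[-1,-0.004,0,0,0,0,0],[-1,-0.004,0,0,0,0,0],[-1,0,0,0,0,0,0],[-1,0,0,0,0,0,0]])

```text
clock: 14.9
eef_pos: [553.9, 34.8, 206.9]
tool_rot: [-3.141, -0.006, 3.136]
force: [-6.9, 2.1, 6.7]
width: 34.1
gripper_force: 62.0
```

Call:
jog_arm(steps=[[-1,-0.004,0,0,0,0,0],[-1,-0.004,0,0,0,0,0],[-1,0,0,0,0,0,0],[-1,0,0,0,0,0,0]])

```text
clock: 15.4
eef_pos: [559.3, 34.6, 206.8]
tool_rot: [3.141, -0.002, 3.136]
force: [-5.2, 2.5, 1.3]
width: 34.4
gripper_force: 61.1
```

Call:
jog_arm(steps=[[-1,-0.004,0,0,0,0,0],[-1,0,0,0,0,0,0],[-1,0,0,0,0,0,0]])

```text
clock: 15.78
eef_pos: [560.0, 34.7, 206.9]
tool_rot: [-3.141, -0.006, 3.136]
force: [-9.1, 2.3, 7.2]
width: 34.2
gripper_force: 62.1
```

Call:
jog_arm(steps=[[-1,-0.004,0,0,0,0,0],[-1,0,0,0,0,0,0],[-1,0,0,0,0,0,0]])

```text
clock: 16.15
eef_pos: [560.7, 34.8, 207.0]
tool_rot: [-3.141, -0.009, 3.136]
force: [-13.3, 1.7, 12.5]
width: 34.2
gripper_force: 62.7
```

Call:
jog_arm(steps=[[-1,-0.004,0,0,0,0,0],[-1,0,0,0,0,0,0],[-1,0,0,0,0,0,0]])

```text
clock: 16.52
eef_pos: [561.4, 34.9, 207.1]
tool_rot: [-3.14, -0.013, 3.136]
force: [-15.7, 1.4, 17.6]
width: 34.3
gripper_force: 63.2
```

Call:
jog_arm(steps=[[-1,0,0,-0.002,0,0,0],[-1,0,0,0,0,0,0],[-1,0,0,0,0,0,0]])

```text
clock: 16.9
eef_pos: [562.9, 34.8, 207.1]
tool_rot: [-3.141, -0.009, 3.136]
force: [-9.8, 3.2, 3.8]
width: 34.5
gripper_force: 61.3
```

```bash
python3 - <<'E'
from h import *
plan(565,34.8,207,3.1365)
s,K2=cam("side");cv2.imwrite("pics/c5.png",cv2.resize(s["pixels"][190:280,300:420,::-1],(800,600),interpolation=cv2.INTER_CUBIC))
E
```

```text
clk 16.9 pos [562.9  34.8 207.1] rot [-3.141 -0.009  3.136] q [ 0.    0.8  -0.18  1.89  0.28  0.48  1.19] F [-9.8  3.2  3.8] w 34.5
shift [-0.0042  0.0001  0.0001] turn [-0.0002 -0.0045 -0.    ] rows>= 0.03339664789024186 0.0484164566764785
```

View pics/c5.png

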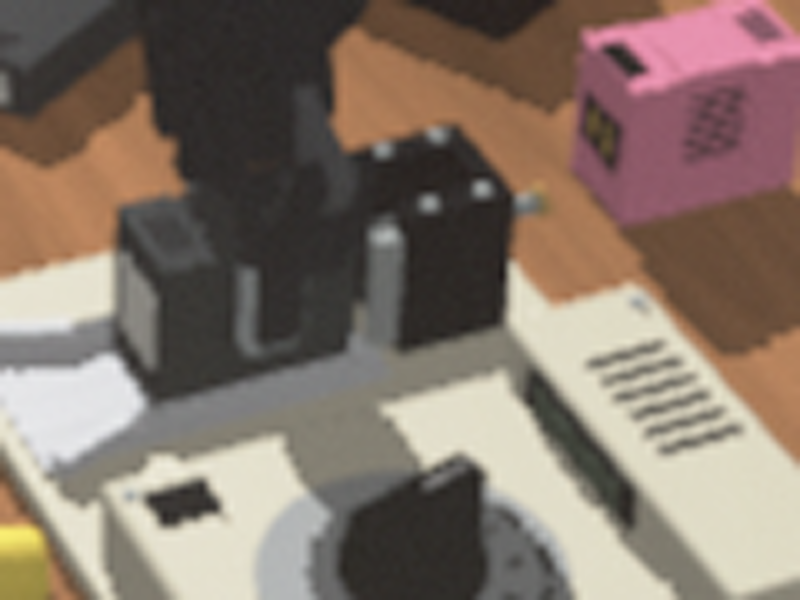

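The pack is in the lane, with a few mm still between its front edge (352,300) and the stop post (370,300). It slid forward when the downward press was relieved, so I keep pushing with a slight lift.

Call:
jog_arm(steps=[[-1,-0.003,0,-0.001,0,0,0],[-1,0,0,0,0,0,0],[-1,0,0,0,0,0,0]])

```text
clock: 17.32
eef_pos: [564.3, 34.7, 207.1]
tool_rot: [-3.141, -0.009, 3.136]
force: [-9.0, 3.0, -0.3]
width: 34.3
gripper_force: 61.0
```

Call:
jog_arm(steps=[[-1,-0.003,0,-0.001,0,0,0],[-1,0,0,0,0,0,0],[-1,0,0,0,0,0,0]])

```text
clock: 17.7
eef_pos: [565.7, 34.7, 207.2]
tool_rot: [-3.141, -0.01, 3.136]
force: [-8.8, 2.0, -3.8]
width: 34.3
gripper_force: 60.6
```

Call:
jog_arm(steps=[[-1,-0.003,0,-0.001,0,0,0],[-1,0,0,0,0,0,0],[-1,0,0,0,0,0,0]])

```text
clock: 18.08
eef_pos: [566.9, 34.7, 207.3]
tool_rot: [-3.141, -0.011, 3.136]
force: [-8.6, 3.0, -6.8]
width: 34.4
gripper_force: 60.5
```

Call:
jog_arm(steps=[[-1,-0.003,0,0.001,0,0,0],[-1,0,0,0,0,0,0],[-1,0,0,0,0,0,0]])

```text
clock: 18.45
eef_pos: [568.2, 34.7, 207.2]
tool_rot: [-3.141, -0.011, 3.136]
force: [-8.9, 3.0, -1.3]
width: 34.3
gripper_force: 61.2
```

Call:
jog_arm(steps=[[-1,-0.003,0,0,0,0,0],[-1,0,0,0,0,0,0],[-1,0,0,0,0,0,0]])

```text
clock: 18.82
eef_pos: [569.5, 34.7, 207.2]
tool_rot: [-3.141, -0.012, 3.136]
force: [-10.7, 2.3, -1.1]
width: 34.4
gripper_force: 61.2
```

Call:
jog_arm(steps=[[-1,-0.002,0,0,0,0,0],[-1,0,0,0,0,0,0],[-1,0,0,0,0,0,0]])

```text
clock: 19.2
eef_pos: [570.2, 34.7, 207.2]
tool_rot: [-3.141, -0.013, 3.136]
force: [-12.2, 3.0, 0.2]
width: 34.5
gripper_force: 61.2
```

Call:
jog_arm(steps=[[-1,-0.002,0,0,0,0,0],[-1,0,0,0,0,0,0],[-1,0,0,0,0,0,0]])

```text
clock: 19.58
eef_pos: [570.9, 34.8, 207.2]
tool_rot: [-3.141, -0.014, 3.137]
force: [-13.0, 3.2, 1.4]
width: 34.3
gripper_force: 61.3
```

Call:
jog_arm(steps=[[-1,-0.002,0,0,0,0,0],[-1,0,0,0,0,0,0],[-1,0,0,0,0,0,0]])

```text
clock: 19.95
eef_pos: [571.2, 34.8, 207.2]
tool_rot: [-3.14, -0.015, 3.137]
force: [-14.6, 2.9, 3.5]
width: 34.4
gripper_force: 61.7
```

```bash
python3 - <<'E'
from h import *
plan(570,34.8,207,3.1365)
s,K2=cam("side");cv2.imwrite("pics/c6.png",cv2.resize(s["pixels"][190:280,300:420,::-1],(800,600),interpolation=cv2.INTER_CUBIC))
E
```

```text
clk 19.95 pos [571.2  34.8 207.2] rot [-3.14  -0.015  3.137] q [ 0.01  0.81 -0.19  1.87  0.28  0.51  1.2 ] F [-14.6   2.9   3.5] w 34.4
shift [0.0024 0.0001 0.0005] turn [-0.0006 -0.0077  0.0001] rows>= 0.019706555160291885 0.08330319337473384
```

View pics/c6.png

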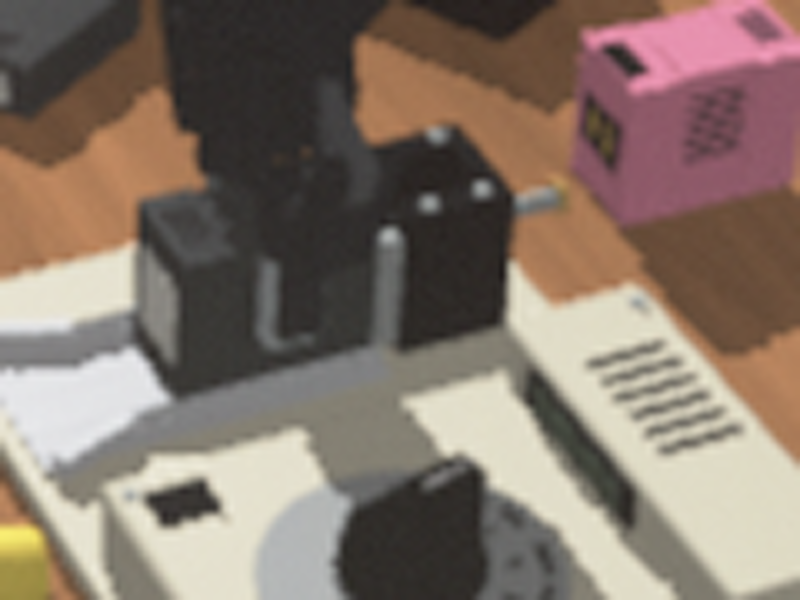

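The pack's front edge (373,290) now meets the stop post, and the plunger rod sticks out behind the block (565,190). I add a little more push to seat it firmly.

Call:
jog_arm(steps=[[-1,-0.003,0,0,0,0,0],[-1,0,0,0,0,0,0],[-1,0,0,0,0,0,0]])

```text
clock: 20.38
eef_pos: [571.7, 34.8, 207.3]
tool_rot: [-3.14, -0.018, 3.137]
force: [-18.2, 4.6, 7.0]
width: 34.5
gripper_force: 62.1
```

Call:
jog_arm(steps=[[-1,-0.003,0,-0.001,0,0,0],[-1,0,0,0,0,0,0],[-1,0,0,0,0,0,0]])

```text
clock: 20.75
eef_pos: [572.2, 34.9, 207.3]
tool_rot: [-3.14, -0.021, 3.137]
force: [-20.0, 2.7, 6.3]
width: 34.1
gripper_force: 61.8
```

Call:
jog_arm(steps=[[-1,0,0,0,0,0,0],[-1,0,0,0,0,0,0],[-1,0,0,0,0,0,0],[-1,0,0,0,0,0,0],[-1,0,0,0,0,0,0],[-1,0,0,0,0,0,0]])

```text
clock: 21.5
eef_pos: [572.2, 34.9, 207.3]
tool_rot: [-3.14, -0.021, 3.137]
force: [-19.9, 3.6, 6.7]
width: 34.6
gripper_force: 61.8
```

```bash
python3 - <<'E'
from h import *
s,K=cam("side");P=cloud(s,K);Z=P[:,:,2];X=P[:,:,0];Y=P[:,:,1]
m=(Z>26)&(Z<55)&(Y>8)&(Y<22)&(X>480)&(X<640)
# pack right side face: x extent and yaw
q=P[m]; print("face pts",len(q),np.percentile(q[:,0],[1,99]),"y",np.median(q[:,1]),"slope",np.polyfit(q[:,0],q[:,1],1)[0])
t=(Z>66)&(Z<82)&(Y>10)&(Y<60)&(X>520)&(X<565);a=P[t];A=np.c_[a[:,:2],np.ones(len(a))];print("top plane",len(a),np.linalg.lstsq(A,a[:,2],rcond=None)[0],np.percentile(a[:,0],2))
st=(Z>35)&(Z<58)&(X>590)&(X<612)&(Y<25)&(Y>5);print("stop",st.sum(),np.percentile(P[st][:,0],[2,50]) if st.any() else 0)
E
```

```text
face pts 421 [519.20296327 638.50350217] y 18.39561831572341 slope 0.004955547546186779
top plane 252 [ 0.04934149  0.06755882 45.11596604] 528.8104527438227
stop 81 [590.99339858 602.00678366]
```

```bash
python3 -c "
from cell import *
print(finish_job())"
```

```text
the job is handed in; nothing more can be done
None
```

The job is handed in: the selector is at two dots and released, and the arm is holding the pack against the stops with a steady push of about 20 N. No verdict came back; forces and camera views point to it being seated, but the plunger and stop forces could not be read directly.

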